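# Clamp a batten with the T-key

### The job

Clamp the loose batten in the jig: take the T-key with the long crossbar from the wooden rack, seat it in the square-socket screw at the bottom of the well and turn it clockwise until the jaw grips the batten firmly against the fence. Then put the key back down in the empty hole of the rack and let go. Leave the short key, the screw jar and the wood offcut where they are.

Things in the scene. Friction and masses are not known exactly. Their poses are not given: they have to be found in the camera images.
- key_long: T-key that fits the screw, 0.25 kg. Origin at its shaft's lower end, z up the shaft, x along the crossbar. Shaft 16 mm thick: lowest 42 mm square (faces along x and y, rounded nose in the last 6 mm), round above. Collar 44 mm in diameter, 58 to 64 mm above the origin: it rests on the rack's top when the key stands upright in a hole (origin then 4 mm above the bench)
- key_bar (a point): centre of the long key's wooden crossbar, 108 mm above the key's origin; the bar is 100 long (x), 18 wide (y) and 16 mm tall
- key_short: the other T-key in the rack, the same height and collar but its crossbar is only 62 mm long and its shaft 10 mm thick: it spins free in the screw's socket. A bystander. Origin at the bottom end of its shaft, x along its crossbar. Which key stands in which hole varies
- rack: fixed wooden block 75 (x) by 210 (y) by 62 mm high, origin at the centre of its underside; two upright round through-holes 28 mm in diameter, 120 mm apart along its y
- rack_hole0 (a point): centre of the mouth of one rack hole, in the rack's top face
- rack_hole1 (a point): centre of the mouth of the other rack hole, in the rack's top face
- jig: fixed clamping jig on a plywood base 260 (x) by 200 (y) by 12 mm thick. Origin under the base, x along the batten, y across it towards the fence. A metal housing 85 by 70 mm, its top 70 mm above the bench, centred at y = -72.5 mm, holds the screw in an upright well 40 mm in diameter
- screw (a joint): turn of the screw in rad, growing clockwise seen from above; starts between -0.2 and 0.2, stops at 1.5. Each rad moves the jaw 7 mm towards the fence; the batten is pinched from about 0.71 and held firmly from 0.95 on. Its steady friction of 0.15 N m keeps it where it is left; at 0.95 it takes about 0.25 N m
- socket (a point): centre of the square socket's mouth on the screw's vertical axis, 40 mm above the bench, 30 mm below the housing's top; x, y square to its sides, turning with the screw. Socket 18 mm across flats, 20 mm deep, with 8 degrees of play each way; a funnel above it, 14 mm high, guides the key in. Fully seated, the key's origin is 20 mm below this point
- jaw: steel jaw plate 90 (x) by 9 (y) by 30 mm high, rubber-backed (8 N per mm) on a carrier between the housing and the batten, driven along the jig's y by the screw; origin at the centre of its underside
- fence: fixed wooden fence 260 (x) by 25 (y) by 32 mm high on the jig; origin at the centre of its underside, y axis as the jig's; the batten is clamped against its side that faces the jaw
- batten: loose planed wood batten 220 (x) by 40 (y) by 30 mm high, 0.17 kg give or take, lying on the jig's base between jaw and fence with about 5 mm of play in all; origin at the centre of its underside
- jar: bystander: closed amber glass jar 56 mm in diameter, 75 mm high; origin at the centre of its underside
- offcut: bystander: wood offcut 60 by 45 by 28 mm; origin at the centre of its underside
Things that resemble listed ones, but are neither listed nor needed, are in the scene too. What is shaped like the key_long but turquoise is not meant. What is shaped like the rack but red is not meant.

How it is judged:
On the way, in this order (a step that is already met when the one before it is completed fails the run):
1. the long key is seated in the screw's socket (horizontal distance between key_long and socket below 0.006 m and z of key_long in the frame of socket below -0.01 m and angle between key_long's own z axis and vertical below 0.2 rad), for 0.1 s.
2. the batten is gripped between jaw and fence, with the key still in the socket (all of step 1 and contact force between jaw and batten above 6 N and contact force between batten and fence above 6 N), for 0.2 s.
At the end, for the whole second after the job is handed in: The batten lies flat (within 0.06 rad), pressed with more than 6 N by the jaw and against the fence; the long key stands at rest in a hole of the rack, within 8 mm of the hole's centre, upright within 0.12 rad and down on its collar (its lower end less than 12 mm above the bench) (contact force between jaw and batten above 6 N and contact force between batten and fence above 6 N and (horizontal distance between key_long and rack_hole0 below 0.008 m or horizontal distance between key_long and rack_hole1 below 0.008 m) and height (world z) of key_long below 0.012 m and angle between key_long's own z axis and vertical below 0.12 rad and linear speed of key_long below 0.03 m/s and linear speed of batten below 0.01 m/s and angle between batten's own z axis and vertical below 0.06 rad); the robot touches nothing.
It fails at once if the short key, jar or offcut was moved from its place (more than 30 mm) (distance of any of key_short, jar, offcut from where it was at the start of the episode above 0.03 m).
It also fails if it takes over 53 s, if anything falls off the work surface, if the arm or the gripper's body presses on something with over 40 N, if the wrist force passes 120 N, or if a joint passes its speed limit or range.

### The arm

A 6-joint arm with a two-finger parallel gripper is mounted at the origin on the work surface. World frame = base frame: x ahead of the robot, y to its left, z up, the work surface at z = 0. Lengths are in m, angles in rad, forces in N, time in s.
With the tool pointing down it reaches from about 0.35 to 1 m from the base axis. Payload 7.1 kg.
Tool frame: the origin (TCP) lies midway between the tips of the shut fingers; the grasp point (between the pads) lies 19 mm behind it (manip.grip_depth is the z of the grasp point in the tool frame, in m); z points along the fingers, y is the line along which they close (so a half turn about z gives the same grasp; the last joint's range is limited). The gripper opens to 85 mm and grips with 20 to 120 N. Pads are 22 mm wide; open, the fingers measure 114 mm over their backs; the gripper's body (76 mm by 85 mm) begins 54 mm behind the grasp point. The pads swing forward as they close: fully open they stand 13 mm farther back than shut.
Start: joints at [-1.163, 0.423, 1.63, -0, 1.089, -0.019], TCP at [0.259, -0.569, 0.231] pointing down, gripper open.
Joint ranges: [-3, 3], [-0.9, 2.11], [0.09, 2.58], [-1.31, 4.45], [0.11, 2.69], [-2.54, 2.54]. Speed limits (rad/s): [2.39, 2.39, 3.01, 3.14, 3.14, 3.14].

### API

Orientations are given as a unit quaternion [w, x, y, z].
In Python, from workcell import manip, imaging gives the robot as it stands.
- The arm moves only by the tool jog_arm, never from a script. Its argument "plan" is one flat list of numbers, 7 for each row, row after row: the shift along the tool's x, y, z in m, then the turn, a rotation vector about the tool's x, y, z in rad, then the finger opening in m, from 0 to 0.0854. A call has 1 to 20 rows; each row is the pose to reach, as a shift and turn from the pose commanded when the call began, along the tool's axes at that moment; what a row does not reach only later rows make up. A row lasts 1/8 s, in which the tool goes at most 62.5 mm and 10.7 degrees, less where a joint would pass 70% of its speed; a pose out of reach is approached as far as the arm can. A call with a gripper value outside its range is refused whole. The fingers move at their own pace and stop on an object; "squeeze" is the grip in N (left out, the last holds). Time passes only in rows, so rows that repeat a pose let the fingers close. It gives the time, the measured TCP pose, the force, the opening and the grip force at its end, in the units of the state.
- manip.get_state(): the state, without advancing time (a new reading comes with each control period).
- imaging.capture(name): name is "scene" or "top" or "wrist"; returns a dict with "image" (420x560x3 uint8, red, green, blue), "intrinsics" (3x3 intrinsics, pixels), "k1" (the pictures are not rectified: a ray, as slopes to the right and down, at radius r is drawn at 1 + k1 r^2 times it, then the intrinsics apply), "rvec" (rotation vector, rad) and "tvec" (3), from world to camera coordinates, as OpenCV has them; the wrist camera has in their place "hand_eye" (4x4, takes a point from camera to tool coordinates, whose origin is the TCP and whose axes are the flange's). Camera axes: x right, y down, z forward; pixel columns grow to the right and rows downward; lengths in m; the calibration is good to about 2 mm. A picture is of the moment at which its call begins: read the wrist's pose just before it. There is no depth.
- manip.sign_off(): hands the job in; it is judged then, once.
The state is a dict: "time": time; "joint_positions": joint angles; "qvel": joint speeds; "joint_torque": joint torques, N m; "tcp_pos": TCP position; "orientation": TCP orientation; "wrist_force": force on the tool from outside, world axes, zero at the start; "wrist_torque": the same for the moment, N m; "grip_width": opening from 0.0 (shut) to 1.0 (fully open); "grasp_force": force on a finger pad.
Only numpy, scipy, OpenCV 4.12 (cv2) and the standard library are available. Lean on these libraries where they do the work, as an engineer would, in place of code of your own. Each camera call takes 0.05 s, during which the arm holds its last target. There are 200 camera calls.

## Working session

There is one attempt and no reset: what is moved stays moved. The work goes in short steps, Python scripts to look and compute and a tool call to move; the robot and the scene stay as the last step left them, time stands still between calls to the robot, and variables do not carry over. Pictures are saved under pics/ and viewed, at most 10 in all, crops included, and the job is handed in when it is done.

Besides the shell and the picture viewer there is one more tool, called as name(argument=value, ...) on one line, values as JSON. jog_arm: Moves the arm, as the interface text tells. Its arguments: {"type":"object","properties":{"plan":{"type":"array"},"squeeze":{"type":"number"}},"required":["plan"]}

```bash
mkdir -p pics
python3 - <<'E'
from workcell import manip, imaging
import cv2,pickle,numpy as np
s=manip.get_state();print(s['time'],s['tcp_pos'],s['orientation'],manip.grip_depth)
d={}
for n in("scene","top","wrist"):
    c=imaging.capture(n);d[n]=c
    cv2.imwrite(f"pics/{n}0.png",c["image"][:,:,::-1])
    print(n,{k:np.round(v,4).tolist() for k,v in c.items() if k!="image"})
pickle.dump(d,open("d0.pkl","wb"))
E
```

```text
0.0 [ 0.25855152 -0.56842815  0.23054639] [-7.43399535e-04  9.77314207e-01  2.11793218e-01 -1.41213036e-04] -0.0187
scene {'intrinsics': [[447.8713, 0.0, 278.6015], [0.0, 447.8713, 213.0696], [0.0, 0.0, 1.0]], 'k1': -0.0858, 'rvec': [1.8871, 1.3929, -0.6542], 'tvec': [-0.3337, -0.2081, 1.3495]}
top {'intrinsics': [[435.9595, 0.0, 278.316], [0.0, 435.9595, 209.5211], [0.0, 0.0, 1.0]], 'k1': 0.0162, 'rvec': [2.1813, -2.1671, 0.0465], 'tvec': [0.1857, 0.5403, 1.1283]}
wrist {'intrinsics': [[376.2629, 0.0, 280.3293], [0.0, 376.2629, 202.8653], [0.0, 0.0, 1.0]], 'k1': -0.0867, 'hand_eye': [[-0.0002, -0.9559, -0.2938, 0.0745], [1.0, -0.0003, 0.0002, 0.0012], [-0.0003, -0.2938, 0.9559, -0.1426], [0.0, 0.0, 0.0, 1.0]]}
```

View pics/scene0.png

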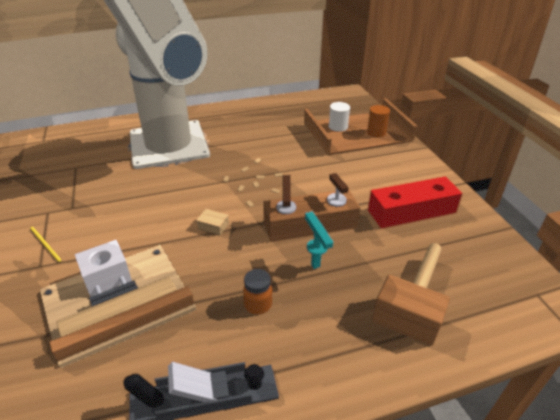

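View pics/top0.png

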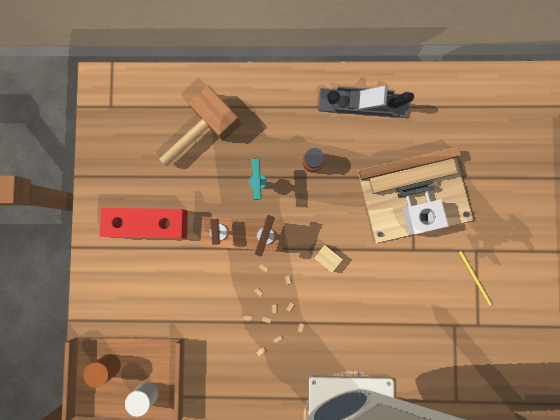

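```bash
cat > h.py <<'E'
import numpy as np, cv2, pickle
from scipy.spatial.transform import Rotation as R
def cam(c,st=None):
    "rotation cam->world, camera centre"
    if "rvec" in c:
        M=cv2.Rodrigues(np.array(c["rvec"],float))[0]; return M.T,-M.T@np.ravel(c["tvec"])
    q=np.array(st["orientation"]);T=R.from_quat(q[[1,2,3,0]]).as_matrix();H=np.array(c["hand_eye"])
    return T@H[:3,:3],T@H[:3,3]+np.array(st["tcp_pos"])
def ray(c,uv,st=None):
    p=cv2.undistortPoints(np.array([[uv]],float),np.array(c["intrinsics"]),np.array([c["k1"],0,0,0.]))[0,0]
    M,o=cam(c,st); return o,M@np.array([p[0],p[1],1])
def at(c,uv,z,st=None):
    o,d=ray(c,uv,st); return o+d*(z-o[2])/d[2]
def proj(c,P,st=None):
    M,o=cam(c,st);q=(np.atleast_2d(P)-o)@M
    r=cv2.Rodrigues(np.eye(3))[0]
    return cv2.projectPoints(q,r,np.zeros(3),np.array(c["intrinsics"]),np.array([c["k1"],0,0,0.]))[0][:,0]
E
python3 - <<'E'
from h import *
d=pickle.load(open("d0.pkl","rb"));t=d["top"]["image"];s=d["scene"]["image"]
z=lambda im,x,y,w,h,k:cv2.resize(im[y:y+h,x:x+w],None,fx=k,fy=k,interpolation=cv2.INTER_CUBIC)
a=z(t,190,200,100,70,4);b=z(t,355,145,125,100,4)[:, :400];
b=z(t,375,165,100,75,4)
c=z(s,255,165,110,75,4)[:280,:400];e=z(s,60,235,100,75,4)
cv2.imwrite("pics/crop.png",np.vstack([np.hstack([a,c[:280,:400]]),np.hstack([b,e])])[:,:,::-1])
c=d["top"]
for n,uv,h in[("longbar",(265,235),.12),("shortbar",(218,232),.12),("well",(427,216),.07),("jar",(314,157),.075),("teal",(256,180),.12),("offcut",(329,259),.028)]:print(n,at(c,uv,h).round(3))
E
```

```text
longbar [0.471 0.218 0.12 ]
shortbar [0.477 0.331 0.12 ]
well [ 0.522 -0.183  0.07 ]
jar [0.669 0.099 0.075]
teal [0.604 0.241 0.12 ]
offcut [0.411 0.057 0.028]
```

View pics/crop.png

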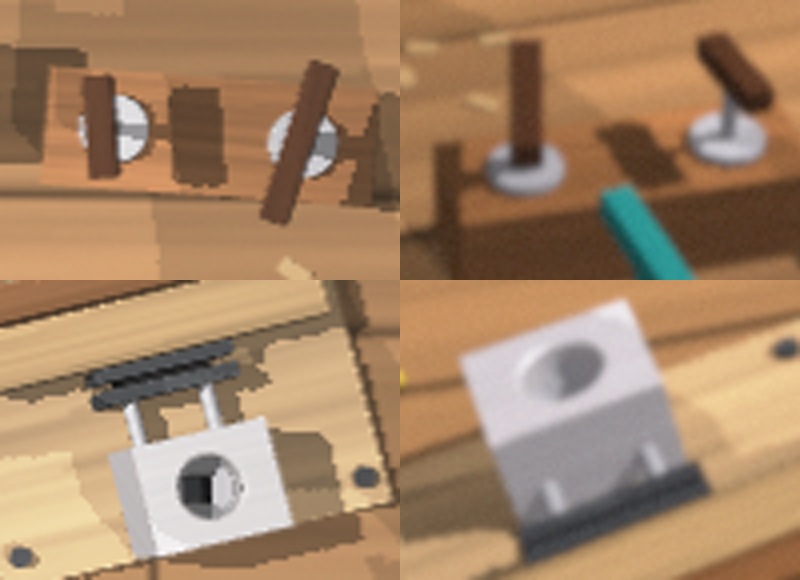

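Candidates: long brown bar at top (265,235), short brown key at (215,232), and turquoise look-alike at (256,180). The red rack lies at (143,223). The crop confirms that the brown key at (265,235), on the robot's right, has the longer bar. The well is at (427,216), with its dark square socket visible.

Run:
```python
from h import *
d=pickle.load(open("d0.pkl","rb"));c=d["top"];im=c["image"]
x0,y0=254,208;hsv=cv2.cvtColor(im,cv2.COLOR_RGB2HSV)[y0:y0+52,x0:x0+26]
crop=im[y0:y0+52,x0:x0+26].astype(int)
m=((crop[...,0]>60)&(crop[...,0]<125)&(crop[...,0]-crop[...,2]>20)&(hsv[...,1]>100)).astype(np.uint8)
print(crop[27,8:16].tolist())
n,l,st,ce=cv2.connectedComponentsWithStats(m,connectivity=4);i=1+np.argmax(st[1:,4])
for r in range(0,52,2):print(''.join('#' if l[r,k]==i else ('+' if m[r,k] else '.') for k in range(26)))
# housing
hh=cv2.cvtColor(im,cv2.COLOR_RGB2HSV)
w=((hh[...,1]<40)&(hh[...,2]>150)).astype(np.uint8);w[:, :395]=0;w[:,455:]=0;w[:190]=0;w[245:]=0
cs=cv2.findContours(w,cv2.RETR_EXTERNAL,cv2.CHAIN_APPROX_NONE)[0];q=max(cs,key=cv2.contourArea)
print(cv2.minAreaRect(q),cv2.boundingRect(q))
# jig yaw from housing sides
A=[at(c,p,.07) for p in [(375+145/4,165+275/4),(375+293/4,165+243/4)]]  # rear edge
print(A,np.degrees(np.arctan2(*(A[1]-A[0])[[1,0]])))
for a,b in[((270.2,216.5),(259,254.8))]:
    P,Q=at(c,a,.12),at(c,b,.12);print(P,Q,np.linalg.norm(P-Q),(P+Q)/2,np.degrees(np.arctan2(*(P-Q)[[1,0]])))
```

```text
[[103, 70, 52], [103, 71, 53], [103, 69, 52], [101, 68, 52], [98, 68, 51], [96, 66, 49], [76, 68, 66], [127, 125, 127]]
..........................
..........................
..........................
..........................
.............######.......
............#########.....
...........#########......
...........########.......
...........########.......
..........########........
..........########........
.........#######...+......
........#######.....+++...
........######.......+++++
.......#######.......+++++
......#######.......++++++
......######.......+++...+
.....#######......++.....+
....#######...++........++
...########............+++
...########............+++
.#########...........+++++
.########.................
.########.................
..........................
..........................
((423.4706115722656, 211.88238525390625), (38.80569839477539, 40.26091003417969), 75.96376037597656) (402, 191, 46, 43)
[array([ 0.47712504, -0.14366725,  0.07      ]), array([ 0.49767988, -0.23492977,  0.07      ])] -77.30720104422026
[0.51537906 0.20604569 0.12      ] [0.42345242 0.23207387 0.12      ] 0.09554042688332907 [0.46941574 0.21905978 0.12      ] -15.80898071468367
```

```bash
cat >> h.py <<'E'
def delta(st,pos,yaw):
    "shift and rotvec in tool axes to tool-down pose with tool x at world yaw (deg)"
    q=np.array(st["orientation"]);T=R.from_quat(q[[1,2,3,0]])
    a=np.radians(yaw);G=np.array([[np.cos(a),np.sin(a),0],[np.sin(a),-np.cos(a),0],[0,0,-1]])
    sh=T.inv().apply(np.array(pos)-st["tcp_pos"]);rv=(T.inv()*R.from_matrix(G)).as_rotvec()
    print("delta",sh.round(4),rv.round(4))
def yaw(st):
    q=np.array(st["orientation"]);T=R.from_quat(q[[1,2,3,0]]).as_matrix();return np.degrees(np.arctan2(T[1,0],T[0,0]))
E
python3 - <<'E'
from h import *
from workcell import manip
s=manip.get_state();print(yaw(s));delta(s,[.469,.219,.22],164.2)
E
```

```text
24.455867336283564
delta [ 0.5176 -0.6297  0.0115] [-5.000e-04 -1.500e-03 -2.439e+00]
```

jog_arm(plan=[0.518, -0.63, 0.0115, 0, 0, -2.439, 0.0854, 0.518, -0.63, 0.0115, 0, 0, -2.439, 0.0854, 0.518, -0.63, 0.0115, 0, 0, -2.439, 0.0854, 0.518, -0.63, 0.0115, 0, 0, -2.439, 0.0854, 0.518, -0.63, 0.0115, 0, 0, -2.439, 0.0854, 0.518, -0.63, 0.0115, 0, 0, -2.439, 0.0854, 0.518, -0.63, 0.0115, 0, 0, -2.439, 0.0854, 0.518, -0.63, 0.0115, 0, 0, -2.439, 0.0854, 0.518, -0.63, 0.0115, 0, 0, -2.439, 0.0854, 0.518, -0.63, 0.0115, 0, 0, -2.439, 0.0854, 0.518, -0.63, 0.0115, 0, 0, -2.439, 0.0854, 0.518, -0.63, 0.0115, 0, 0, -2.439, 0.0854, 0.518, -0.63, 0.0115, 0, 0, -2.439, 0.0854, 0.518, -0.63, 0.0115, 0, 0, -2.439, 0.0854, 0.518, -0.63, 0.0115, 0, 0, -2.439, 0.0854, 0.518, -0.63, 0.0115, 0, 0, -2.439, 0.0854, 0.518, -0.63, 0.0115, 0, 0, -2.439, 0.0854, 0.518, -0.63, 0.0115, 0, 0, -2.439, 0.0854])

```text
time: 2.4
tcp_pos: [0.4695, 0.2182, 0.22]
orientation: [0.0, 0.138, 0.99, 0.0]
wrist_force: [0.6, -1.1, -0.9]
grip_width: 1.0
grasp_force: 0.0
```

Run:
```python
from h import *
from workcell import manip,imaging
s=manip.get_state();c=imaging.capture("wrist");t=imaging.capture("top");print(s["time"],yaw(s),s["tcp_pos"],s["joint_positions"])
pickle.dump((s,c),open("w1.pkl","wb"));pickle.dump(t,open("t1.pkl","wb"))
cv2.imwrite("pics/w1.png",c["image"][:,:,::-1])
for z in(.12,.105):
    print(proj(c,[.469,.219,z],s))
```

```text
2.4 164.10980170461775 [0.4695188  0.21820442 0.22000223] [ 4.12058469e-01  2.80950175e-01  1.87497291e+00 -8.57108799e-07
  9.85503559e-01 -8.81401112e-01]
[[283.25964666 201.71957252]]
[[283.0832206  195.53457844]]
```

View pics/w1.png

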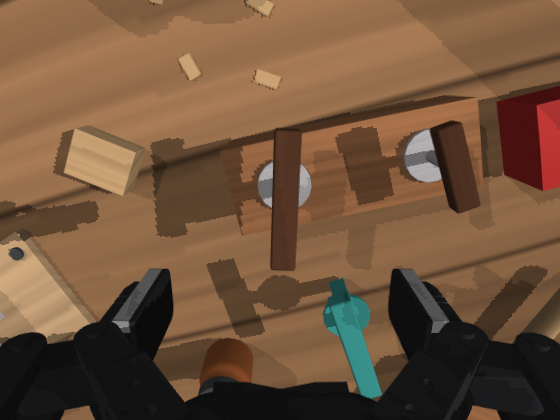

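The long key's bar lies under the gripper at (287,129)–(284,270). The short key is at (455,165), clear of the fingers, and the turquoise one is at (350,330). Next is fine measurement, plus the housing in the top view.

Run:
```python
from h import *
s,c=pickle.load(open("w1.pkl","rb"));im=c["image"].astype(int)
m=((im[...,0]<115)&(im[...,0]-im[...,2]>20)).astype(np.uint8)
b=np.zeros_like(m);b[120:280,262:308]=m[120:280,262:308]
b=cv2.morphologyEx(b,cv2.MORPH_OPEN,np.ones((9,9)))
q=max(cv2.findContours(b,0,1)[0],key=cv2.contourArea);print(cv2.boundingRect(q))
P=np.array([at(c,p[0],.12,s)[:2] for p in q],np.float32)*1000
r=cv2.minAreaRect(P);print(r);bx=cv2.boxPoints(r);print(bx.round(1))
# key shaft/collar centre: collar top z=.068
g=((im.max(2)-im.min(2)<25)&(im.min(2)>110)).astype(np.uint8);g[:150]=0;g[220:]=0;g[:,:250]=0;g[:,320:]=0
k=np.argwhere(g);print(k.min(0),k.max(0))
pts=cv2.convexHull(k[:,::-1].astype(np.int32))[:,0]
W=np.array([at(c,p,.068,s)[:2] for p in pts],np.float32)*1000;print(cv2.minEnclosingCircle(W),cv2.fitEllipse(W))
```

```text
(267, 123, 41, 148)
((468.9187927246094, 220.94873046875), (25.580617904663086, 103.79082489013672), 73.55818939208984)
[[415.5 223.4]
 [515.1 194. ]
 [522.3 218.5]
 [422.8 247.9]]
[162 259] [206 310]
((471.24090576171875, 219.59738159179688), 21.78813934326172) ((471.03265380859375, 219.71519470214844), (42.63783645629883, 43.185115814208984), 54.494136810302734)
```

Run:
```python
from h import *
s,c=pickle.load(open("w1.pkl","rb"));im=c["image"].astype(int)
m=((im[...,0]<115)&(im[...,0]-im[...,2]>20))
L=[]
for v in list(range(133,160,3))+list(range(212,264,3)):
    k=np.where(m[v,262:312])[0]+262
    a=at(c,(k.min(),v),.12,s)[:2];b=at(c,(k.max()+1,v),.12,s)[:2]
    if abs(np.linalg.norm(a-b)-.0185)<.0025:L.append((a+b)/2)
L=np.array(L)*1000;print(len(L))
vx,vy,x,y=cv2.fitLine(L.astype(np.float32),cv2.DIST_HUBER,0,.01,.01)[:,0];print(np.degrees(np.arctan2(vy,vx)),x,y)
n=np.array([-vy,vx]);print("collar offset from bar axis mm",n@(np.array([471.1,219.65])-[x,y]))
# housing/well in top view
for f in("d0.pkl",):
    t=pickle.load(open(f,"rb"))["top"]
    I=t["image"].astype(int);h=((I.max(2)-I.min(2)<30)&(I.min(2)>150)).astype(np.uint8)
    print(I[216,400:455:3].tolist())
delta(s,[.470,.220,.095],164.2)
```

```text
24
-17.816359 479.6786 217.02507
collar offset from bar axis mm -0.12572286570665395
[[216, 181, 137], [216, 181, 139], [190, 185, 185], [190, 184, 186], [227, 223, 224], [225, 222, 222], [224, 220, 221], [54, 56, 56], [50, 51, 52], [42, 41, 41], [206, 203, 206], [166, 165, 166], [230, 227, 227], [222, 218, 219], [225, 221, 222], [193, 181, 173], [124, 103, 80], [126, 105, 82], [128, 108, 84]]
delta [0.     0.0018 0.125 ] [ 0.0001  0.0001 -0.0016]
```

jog_arm(plan=[-0.001, 0.002, 0.06, 0, 0, 0.033, 0.0854, -0.001, 0.002, 0.1, 0, 0, 0.033, 0.0854, -0.001, 0.002, 0.128, 0, 0, 0.033, 0.0854, -0.001, 0.002, 0.128, 0, 0, 0.033, 0.0854, -0.001, 0.002, 0.128, 0, 0, 0.033, 0.0, -0.001, 0.002, 0.128, 0, 0, 0.033, 0.0, -0.001, 0.002, 0.128, 0, 0, 0.033, 0.0, -0.001, 0.002, 0.128, 0, 0, 0.033, 0.0, -0.001, 0.002, 0.128, 0, 0, 0.033, 0.0, -0.001, 0.002, 0.128, 0, 0, 0.033, 0.0], squeeze=80)

```text
time: 3.75
tcp_pos: [0.4715, 0.2209, 0.0928]
orientation: [0.001, 0.154, 0.988, 0.0]
wrist_force: [-1.4, -1.2, 6.9]
grip_width: 0.196
grasp_force: 78.6
```

jog_arm(plan=[0, 0, -0.03, 0, 0, 0, 0.0, 0, 0, -0.08, 0, 0, 0, 0.0, 0, 0, -0.13, 0, 0, 0, 0.0, 0, 0, -0.13, 0, 0, 0, 0.0, 0, 0, -0.13, 0, 0, 0, 0.0])

```text
time: 4.38
tcp_pos: [0.4702, 0.2203, 0.2211]
orientation: [-0.0, 0.154, 0.988, -0.0]
wrist_force: [-0.4, -0.5, -2.3]
grip_width: 0.199
grasp_force: 79.0
```

Run:
```python
from h import *
from workcell import manip
d=pickle.load(open("d0.pkl","rb"))
t=d["top"];I=t["image"].astype(int)
# white housing top: cluster, fill hole
for nm,box,thr in(("top",(195,245,400,455),205),("scene",(235,300,70,140),0)):
    c=d[nm];I=c["image"].astype(int);y0,y1,x0,x1=box;J=I[y0:y1,x0:x1]
    if nm=="top":
        m=((J.max(2)-J.min(2)<15)&(J.min(2)>thr)).astype(np.uint8)
        q=max(cv2.findContours(m,0,1)[0],key=cv2.contourArea)
        P=np.array([at(c,(p[0][0]+x0,p[0][1]+y0),.07)[:2] for p in q],np.float32)*1000
        r=cv2.minAreaRect(P);print(r)
        f=np.zeros_like(m);cv2.fillPoly(f,[cv2.convexHull(q)],1)
        h=cv2.erode(f,np.ones((7,7)))*(J.min(2)<212).astype(np.uint8)
        n,l,st,ce=cv2.connectedComponentsWithStats(h);i=1+np.argmax(st[1:,4]);k=np.argwhere(l==i)[:,::-1].astype(np.int32)
        for a in J.min(2)[12:34,20:42]:print(*a)
        W=np.array([at(c,p+[x0,y0],.07)[:2] for p in k],np.float32)*1000;print(cv2.minEnclosingCircle(W),W.mean(0))
s=manip.get_state();print(s["tcp_pos"],yaw(s),s["wrist_force"])
```

```text
((533.7067260742188, -180.81793212890625), (94.79088592529297, 84.01974487304688), 13.176145553588867)
222 223 223 223 223 223 223 222 222 222 220 220 219 219 220 221 222 223 223 222 222 222
224 223 223 222 195 181 173 162 166 192 206 217 222 223 224 224 223 222 221 220 220 220
222 222 189 155 134 106 102 102 99 100 142 188 216 221 221 220 220 220 220 220 220 219
222 186 130 104 102 101 101 102 101 97 135 142 180 216 220 221 220 219 219 219 218 217
209 129 102 100 100 100 100 101 101 100 146 152 154 189 220 220 218 218 217 217 218 217
136 102 100 99 100 100 99 98 98 170 200 183 165 165 198 220 219 218 219 219 219 219
115 100 82 82 81 81 81 81 96 196 203 207 158 168 175 226 221 219 220 220 219 218
78 51 48 47 48 36 30 59 196 203 203 208 204 195 179 211 226 221 219 219 219 219
82 55 53 52 52 33 24 41 198 203 203 208 206 161 180 214 227 220 219 219 218 218
89 54 52 51 50 34 23 41 198 205 203 207 206 165 183 147 227 221 218 218 218 221
92 56 52 52 52 40 25 40 198 205 203 207 206 164 183 146 229 224 221 222 222 221
96 56 53 51 52 39 25 42 198 205 203 208 207 164 181 214 234 224 220 220 22
[... 333 characters left out ...]
221 219 188 140 114 99 97 97 146 150 155 180 201 219 220 220 220 220 221 221 221 221
220 221 219 209 181 152 136 121 165 164 200 215 219 221 221 221 221 220 220 220 220 220
222 222 222 222 220 220 213 212 210 215 220 221 221 221 221 220 220 220 219 220 221 220
221 221 221 222 222 221 221 221 221 221 221 220 220 220 220 221 220 220 220 221 220 220
222 222 222 222 222 221 222 220 220 220 220 221 221 221 220 220 220 220 221 221 221 221
222 222 221 220 220 220 221 221 221 221 221 221 220 220 220 220 221 221 167 151 126 97
((521.0835571289062, -183.16481018066406), 21.98284339904785) [ 521.325   -182.50227]
[0.47021477 0.22032066 0.22113607] 162.3069235486867 [-0.38694246 -0.52100505 -2.29901931]
```

Run:
```python
from h import *
from workcell import manip
s=manip.get_state();delta(s,[.521,-.1835,.25],102.7)
```

```text
delta [-0.1711 -0.3693 -0.0287] [-1.1000e-03 -4.0000e-04  1.0403e+00]
```

jog_arm(plan=[-0.171, -0.369, -0.029, 0, 0, 1.04, 0.0, -0.171, -0.369, -0.029, 0, 0, 1.04, 0.0, -0.171, -0.369, -0.029, 0, 0, 1.04, 0.0, -0.171, -0.369, -0.029, 0, 0, 1.04, 0.0, -0.171, -0.369, -0.029, 0, 0, 1.04, 0.0, -0.171, -0.369, -0.029, 0, 0, 1.04, 0.0, -0.171, -0.369, -0.029, 0, 0, 1.04, 0.0, -0.171, -0.369, -0.029, 0, 0, 1.04, 0.0, -0.171, -0.369, -0.029, 0, 0, 1.04, 0.0])

```text
time: 5.5
tcp_pos: [0.5206, -0.1821, 0.249]
orientation: [-0.002, 0.625, 0.781, -0.0]
wrist_force: [0.1, 0.3, -2.6]
grip_width: 0.199
grasp_force: 79.2
```

Run:
```python
from h import *
from workcell import manip,imaging
s=manip.get_state();c=imaging.capture("wrist");t=imaging.capture("top");print(s["time"],yaw(s),s["tcp_pos"],s["joint_positions"])
pickle.dump((s,c,t),open("w2.pkl","wb"))
for p in([.521,-.1835,.07],[.521,-.1835,.04]):print(proj(c,p,s))
cv2.imwrite("pics/w2.png",cv2.resize(c["image"][60:360,130:430],None,fx=2,fy=2,interpolation=2)[:,:,::-1])
```

```text
5.5 102.7064135907949 [ 0.52059986 -0.1820675   0.24898289] [-3.58194337e-01  2.96449731e-01  1.77555866e+00  3.85313162e-04
  1.07333284e+00 -5.80151044e-01]
[[281.18497168 177.2473206 ]]
[[281.15750588 170.08019578]]
```

View pics/w2.png

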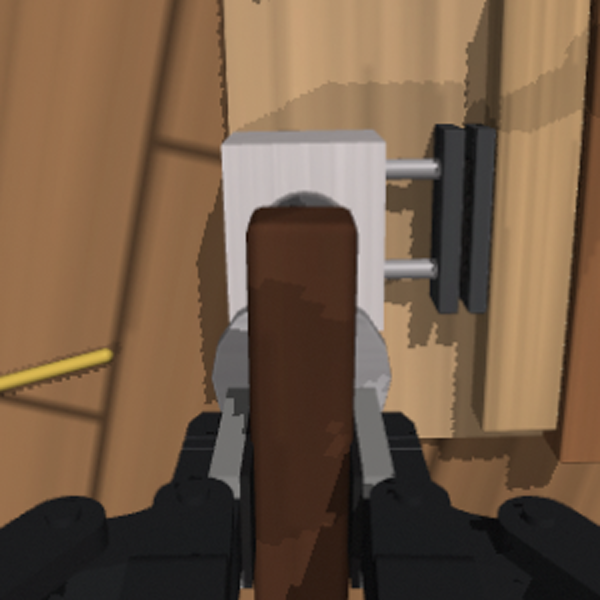

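The picture shows the housing's top-face edge at crop (223,145)–(386,143), with the bar covering most of the well and its end at crop rows 207–222. The key hangs straight and centred between the fingers. I'll cross-check the well from the housing edges and the key's offset along the bar.

Run:
```python
from h import *
s,c,t=pickle.load(open("w2.pkl","rb"))
px=lambda x,y:(130+x/2-.25,60+y/2-.25)
A,B=at(c,px(223,145),.07,s),at(c,px(386,143),.07,s)
e=(B-A)[:2];L=np.linalg.norm(e);u=e/L;n=np.array([-u[1],u[0]])
print(A,B,L,"jig y dir",np.degrees(np.arctan2(u[1],u[0])))
print("well",(A+B)[:2]/2+n*.0425,(A+B)[:2]/2-n*.0425)
tz=s["tcp_pos"][2]
q=np.array(s["orientation"]);T=R.from_quat(q[[1,2,3,0]])
for p,z in((px(303,222),tz+.0272),(px(303,207),tz+.0112)):
    print("bar end tool",T.inv().apply(at(c,p,z,s)-s["tcp_pos"]))
# key in top view: bar extents at z
I=t["image"].astype(int);k=np.argwhere((I[...,0]<115)&(I[...,0]>60)&(I[...,0]-I[...,2]>25)&(np.arange(560)>390)[None]&(np.arange(560)<480)[None]);print(k.min(0),k.max(0))
cv2.imwrite("pics/t2.png",np.hstack([cv2.resize(t["image"][165:255,375:475],None,fx=4,fy=4,interpolation=2),cv2.resize(c["image"][120:180,240:330],(400,360),interpolation=2)[:360]])[:,:,::-1])
```

```text
[ 0.47927612 -0.15269844  0.07      ] [ 0.54657345 -0.13665272  0.07      ] 0.06918378171811157 jig y dir 13.410658737130408
well [ 0.50306781 -0.10333444] [ 0.52278176 -0.18601672]
bar end tool [ 0.04880619 -0.00018592 -0.02708556]
bar end tool [ 0.04803737 -0.00012174 -0.01108744]
[ 91 391] [419 476]
```

View pics/t2.png

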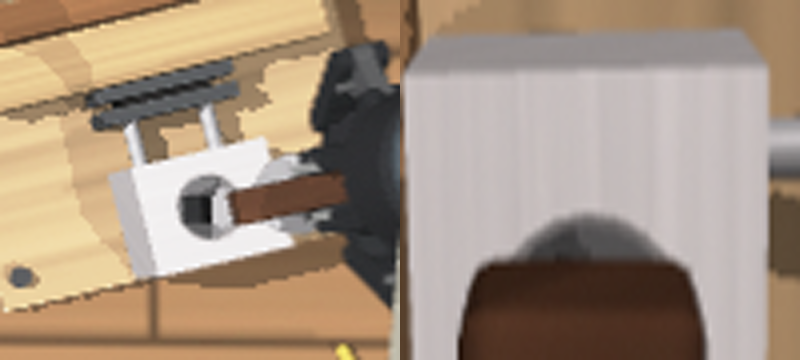

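The top crop shows the open well again, with the dark socket square aligned almost exactly with the image axes, at about (423.8,216.7). So the screw starts near +0.2 rad.

Run:
```python
from h import *
from workcell import manip
s,c,t=pickle.load(open("w2.pkl","rb"))
C=at(t,(423.8,216.7),.04);print(C)
for d in((-4,0),(0,-4)):
    v=at(t,(423.8+d[0],216.7+d[1]),.04)-C;print(np.degrees(np.arctan2(v[1],v[0])))
q=at(c,(282.8-.5,155.2),.07,s);u=np.radians(13.2);print("well from rim",q[:2]-.02*np.array([-np.sin(u),np.cos(u)]))
s=manip.get_state();a=np.radians(91)
key=np.array([.5217,-.1843])
delta(s,[*(key+.0012*np.array([np.cos(a),np.sin(a)])),.25],91)
```

```text
[ 0.52144938 -0.18438166  0.04      ]
90.3559028064362
-0.8808223697481534
well from rim [ 0.52220807 -0.18374142]
delta [-0.0016  0.0002 -0.0003] [-0.002  -0.0013  0.2057]
```

jog_arm(plan=[-0.0016, 0, 0, -0.001, -0.001, 0.2, 0, -0.0016, 0, 0.03, -0.001, -0.001, 0.2, 0, -0.0016, 0, 0.07, -0.001, -0.001, 0.2, 0, -0.0016, 0, 0.1, -0.001, -0.001, 0.2, 0, -0.0016, 0, 0.115, -0.001, -0.001, 0.2, 0, -0.0016, 0, 0.115, -0.001, -0.001, 0.2, 0])

```text
time: 6.35
tcp_pos: [0.5217, -0.1836, 0.1351]
orientation: [-0.0, 0.699, 0.715, -0.0]
wrist_force: [-0.8, 0.3, -2.4]
grip_width: 0.195
grasp_force: 79.0
```

jog_arm(plan=[0, 0, 0.005, 0, 0, 0, 0, 0, 0, 0.01, 0, 0, 0, 0, 0, 0, 0.013, 0, 0, 0, 0, 0, 0, 0.016, 0, 0, 0, 0, 0, 0, 0.016, 0, 0, 0, 0])

```text
time: 6.98
tcp_pos: [0.522, -0.1844, 0.1196]
orientation: [0.001, 0.699, 0.715, -0.0]
wrist_force: [0.8, 0.3, -2.7]
grip_width: 0.194
grasp_force: 79.1
```

jog_arm(plan=[0, 0, 0.004, 0, 0, 0, 0, 0, 0, 0.007, 0, 0, 0, 0, 0, 0, 0.009, 0, 0, 0, 0, 0, 0, 0.009, 0, 0, 0, 0])

```text
time: 7.48
tcp_pos: [0.522, -0.1844, 0.1106]
orientation: [0.001, 0.699, 0.715, -0.0]
wrist_force: [0.1, -0.3, -2.3]
grip_width: 0.197
grasp_force: 79.2
```

jog_arm(plan=[0, 0.0002, 0, 0, 0, 0.1, 0, 0, 0.0002, 0, 0, 0, 0.2, 0, 0, 0.0004, 0, 0, 0, 0.3, 0, -0.0001, 0.0005, 0, 0, 0, 0.4, 0, -0.0001, 0.0006, 0, 0, 0, 0.5, 0, -0.0002, 0.0007, 0, 0, 0, 0.6, 0, -0.0003, 0.0008, 0, 0, 0, 0.7, 0, -0.0004, 0.0009, 0, 0, 0, 0.8, 0, -0.0004, 0.0009, 0, 0, 0, 0.8, 0])

```text
time: 8.6
tcp_pos: [0.5225, -0.1845, 0.1108]
orientation: [0.0, 0.922, 0.387, -0.0]
wrist_force: [-1.5, 0.7, -0.1]
grip_width: 0.194
grasp_force: 79.4
```

Run:
```python
from h import *
from workcell import manip
s=manip.get_state();print(s["time"],yaw(s),s["wrist_force"].round(2),s["wrist_torque"].round(3),s["joint_positions"])
```

```text
8.6 45.48658083229002 [-1.53  0.7  -0.06] [0.198 0.535 0.04 ] [-3.60780299e-01  4.90670294e-01  1.86409279e+00 -5.81350068e-04
  7.86793465e-01  4.16535886e-01]
```

jog_arm(plan=[-0.0001, 0, 0, 0, 0, 0.08, 0, -0.0001, 0.0001, 0, 0, 0, 0.16, 0, -0.0002, 0.0002, 0, 0, 0, 0.24, 0, -0.0003, 0.0002, 0, 0, 0, 0.3, 0, -0.0003, 0.0002, 0, 0, 0, 0.3, 0, -0.0003, 0.0002, 0, 0, 0, 0.3, 0])

```text
time: 9.35
tcp_pos: [0.5226, -0.1848, 0.1108]
orientation: [0.0, 0.97, 0.245, 0.0]
wrist_force: [-3.2, 3.1, 0.5]
grip_width: 0.198
grasp_force: 79.6
```

Run:
```python
from h import *
from workcell import manip,imaging
s=manip.get_state();print(s["time"],yaw(s),s["wrist_force"].round(2),s["wrist_torque"].round(3),s["joint_positions"][5])
t=imaging.capture("top");w=imaging.capture("wrist");sc=imaging.capture("scene");pickle.dump((s,w,t),open("w3.pkl","wb"))
cv2.imwrite("pics/g3.png",np.hstack([cv2.resize(im,(400,300),interpolation=2) for im in(sc["image"][230:320,60:180],w["image"])])[:,:,::-1])
```

```text
9.35 28.362243900126288 [-3.16  3.08  0.53] [0.704 0.641 0.307] 0.7147083211499525
```

View pics/g3.png

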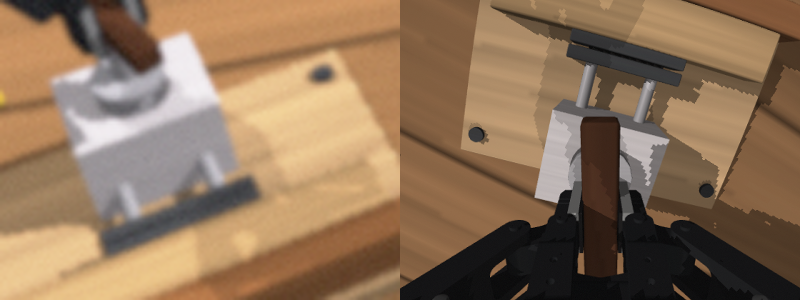

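The jaw is closed up against the batten, and the wrist torque of about 0.3 N m matches a firm grip. I'll back off the play and withdraw the key.

jog_arm(plan=[0, 0, 0, 0, 0, -0.06, 0, 0, 0, 0, 0, 0, -0.12, 0, 0, 0, 0, 0, 0, -0.12, 0, 0, 0, -0.01, 0, 0, -0.12, 0, 0, 0, -0.03, 0, 0, -0.12, 0, 0, 0, -0.08, 0, 0, -0.12, 0, 0, 0, -0.14, 0, 0, -0.12, 0, 0, 0, -0.14, 0, 0, -0.12, 0, 0, 0, -0.14, 0, 0, -0.12, 0])

```text
time: 10.62
tcp_pos: [0.5229, -0.1852, 0.2511]
orientation: [0.001, 0.953, 0.301, 0.001]
wrist_force: [-0.5, 0.4, -2.6]
grip_width: 0.195
grasp_force: 79.4
```

Run:
```python
from h import *
from workcell import manip,imaging
s=manip.get_state();print(s["time"],yaw(s),s["tcp_pos"],s["wrist_force"].round(2),s["wrist_torque"].round(3))
w=imaging.capture("wrist");pickle.dump((s,w),open("w4.pkl","wb"))
# rack hole = collar centre (.4711,.21965); key at tool x -1.2 mm, yaw 140 keeps joint 6 moderate
h=np.array([.4710,.2198]);y=162.2;a=np.radians(y);p=h+.0012*np.array([np.cos(a),np.sin(a)])
delta(s,[*p,.245],y)
cv2.imwrite("pics/w4.png",w["image"][:,:,::-1])
```

```text
10.625 35.085941297266956 [ 0.52287484 -0.18520349  0.25110727] [-0.49  0.41 -2.63] [-0.027  0.015  0.047]
delta [ 0.1896 -0.3622  0.0054] [ 0.0026  0.0023 -2.2186]
```

View pics/w4.png

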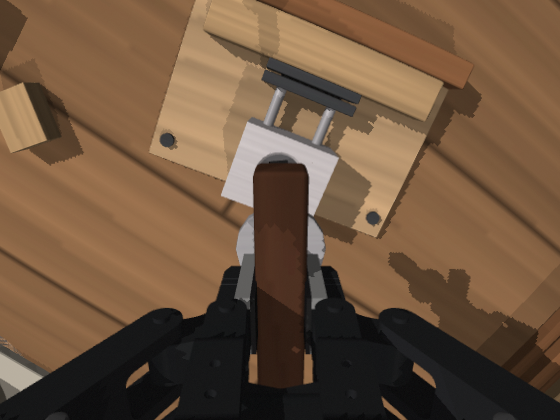

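jog_arm(plan=[0.164, -0.307, 0.005, 0.002, 0.002, -2.219, 0, 0.164, -0.307, 0.005, 0.002, 0.002, -2.219, 0, 0.164, -0.307, 0.005, 0.002, 0.002, -2.219, 0, 0.164, -0.307, 0.005, 0.002, 0.002, -2.219, 0, 0.164, -0.307, 0.005, 0.002, 0.002, -2.219, 0, 0.164, -0.307, 0.005, 0.002, 0.002, -2.219, 0, 0.164, -0.307, 0.005, 0.002, 0.002, -2.219, 0, 0.164, -0.307, 0.005, 0.002, 0.002, -2.219, 0, 0.164, -0.307, 0.005, 0.002, 0.002, -2.219, 0, 0.164, -0.307, 0.005, 0.002, 0.002, -2.219, 0, 0.164, -0.307, 0.005, 0.002, 0.002, -2.219, 0, 0.164, -0.307, 0.005, 0.002, 0.002, -2.219, 0, 0.164, -0.307, 0.005, 0.002, 0.002, -2.219, 0, 0.164, -0.307, 0.005, 0.002, 0.002, -2.219, 0])

```text
time: 12.42
tcp_pos: [0.48, 0.1602, 0.2445]
orientation: [-0.001, 0.156, 0.988, -0.0]
wrist_force: [0.1, 0.4, -2.0]
grip_width: 0.195
grasp_force: 79.4
```

Run:
```python
from h import *
from workcell import manip,imaging
s=manip.get_state();print(s["time"],yaw(s),s["tcp_pos"])
w=imaging.capture("wrist");pickle.dump((s,w),open("w5.pkl","wb"))
print(proj(w,[.471,.2198,.062],s))
cv2.imwrite("pics/w5.png",w["image"][:,:,::-1])
```

```text
12.425 162.07025747988607 [0.47996634 0.16023066 0.24452738]
[[344.08504144 145.372196  ]]
```

View pics/w5.png

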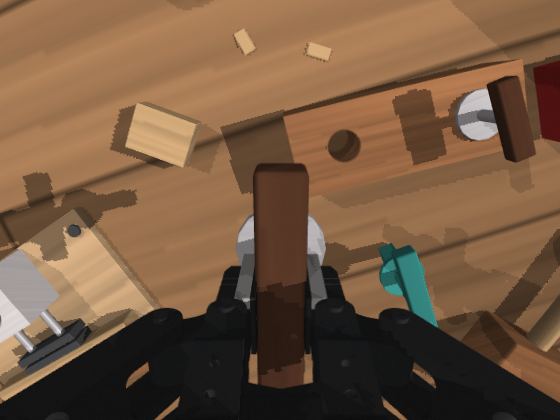

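The empty hole shows at (344,145), exactly where predicted (344.1,145.4). Next I'll move over it and lower the key.

Run:
```python
from h import *
s,w=pickle.load(open("w5.pkl","rb"))
h=np.array([.4710,.2198]);y=162.2;a=np.radians(y);p=h+.0012*np.array([np.cos(a),np.sin(a)])
delta(s,[*p,.245],y)
```

```text
delta [ 0.0281  0.0539 -0.0005] [-0.0008 -0.0023 -0.0023]
```

jog_arm(plan=[0.028, 0.054, 0, 0, -0.002, -0.002, 0, 0.028, 0.054, 0, 0, -0.002, -0.002, 0, 0.028, 0.054, 0, 0, -0.002, -0.002, 0, 0.028, 0.054, 0.04, 0, -0.002, -0.002, 0, 0.028, 0.054, 0.08, 0, -0.002, -0.002, 0, 0.028, 0.054, 0.1, 0, -0.002, -0.002, 0, 0.028, 0.054, 0.12, 0, -0.002, -0.002, 0, 0.028, 0.054, 0.12, 0, -0.002, -0.002, 0])

```text
time: 13.48
tcp_pos: [0.4695, 0.2191, 0.1243]
orientation: [-0.001, 0.154, 0.988, -0.001]
wrist_force: [-0.2, 1.0, -2.2]
grip_width: 0.196
grasp_force: 79.8
```

jog_arm(plan=[0, 0, 0.015, 0, 0, 0, 0, 0, 0, 0.025, 0, 0, 0, 0, 0, 0, 0.029, 0, 0, 0, 0, 0, 0, 0.031, 0, 0, 0, 0, 0, 0, 0.031, 0, 0, 0, 0])

```text
time: 14.1
tcp_pos: [0.4703, 0.2205, 0.0946]
orientation: [0.001, 0.153, 0.988, 0.0]
wrist_force: [1.0, -0.4, -2.1]
grip_width: 0.196
grasp_force: 79.8
```

jog_arm(plan=[0, 0, 0.001, 0, 0, 0, 0, 0, 0, 0.0015, 0, 0, 0, 0, 0, 0, 0.0015, 0, 0, 0, 0])

```text
time: 14.48
tcp_pos: [0.4702, 0.2205, 0.0931]
orientation: [0.001, 0.153, 0.988, 0.0]
wrist_force: [-0.5, 0.8, -1.8]
grip_width: 0.191
grasp_force: 79.8
```

jog_arm(plan=[0, 0, 0.0008, 0, 0, 0, 0, 0, 0, 0.0008, 0, 0, 0, 0.03, 0, 0, 0.0008, 0, 0, 0, 0.05, 0, 0, 0.0008, 0, 0, 0, 0.07, 0, 0, 0.0008, 0, 0, 0, 0.0854, 0, 0, 0.0008, 0, 0, 0, 0.0854, 0, 0, -0.04, 0, 0, 0, 0.0854, 0, 0, -0.1, 0, 0, 0, 0.0854, 0, 0, -0.14, 0, 0, 0, 0.0854, 0, 0, -0.14, 0, 0, 0, 0.0854, 0, 0, -0.14, 0, 0, 0, 0.0854])

```text
time: 15.85
tcp_pos: [0.4695, 0.2202, 0.2324]
orientation: [0.0, 0.153, 0.988, -0.0]
wrist_force: [-1.1, 1.1, -0.2]
grip_width: 0.996
grasp_force: 0.0
```

Run:
```python
from h import *
from workcell import manip,imaging
s=manip.get_state();print(s["time"],s["tcp_pos"],s["wrist_force"].round(2))
w=imaging.capture("wrist");t=imaging.capture("top")
im=w["image"].astype(int);q=proj(w,[.471,.2198,.068],s)[0];print(q)
cv2.imwrite("pics/w6.png",np.hstack([cv2.resize(w["image"],(400,300)),cv2.resize(t["image"][140:245,350:490],(400,300),interpolation=2)])[:,:,::-1])
g=((im.max(2)-im.min(2)<25)&(im.min(2)>110)).astype(np.uint8)
M=np.zeros_like(g);u,v=q.astype(int);M[v-32:v+32,u-34:u+34]=1
k=np.argwhere(g*M);W=np.array([at(w,p[::-1],.068,s)[:2] for p in k],np.float32)*1000
print(cv2.minEnclosingCircle(W))
```

```text
15.85 [0.46945461 0.2201885  0.2324122 ] [-1.08  1.07 -0.2 ]
[282.04790917 181.69190313]
((470.2388610839844, 219.4610595703125), 21.758075714111328)
```

View pics/w6.png

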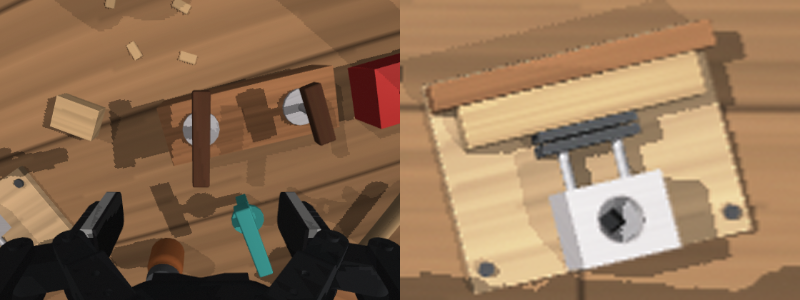

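The key is back in its hole, upright and down on its collar, about 1 mm from the position I aimed for. The socket has turned and the jaw presses the batten against the fence.

```bash
python3 -c "
from workcell import manip
print(manip.sign_off())"
```

```text
the job is handed in; nothing more can be done
None
```

I clamped the batten with the long key, put the key back upright in the rack's empty hole, and handed the job in at about 16 s of the 53 s allowed; the sign-off returned no verdict.

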